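Seat the caps of two solvent jars

TASK

Press the blue cap and the yellow cap straight down until each sits fully home on the shoulder of its jar, in either order. Leave the red cap half-way on as it is, because that waste jar has to vent, and leave all three jars standing upright where they are.

Things in the scene. Friction and masses are not known exactly. Their poses are not given: they have to be found in the camera images.
- blue_top (a point): Centre of the flat top of the blue push-on cap (68 mm wide, 24 high) of a loose white jar (76 mm wide, 0.7 kg) upright on the bench; z axis up. Half-way on, this point is 131 to 135 mm above the bench and dark grey neck shows; fully home it is at 120 mm, a hard stop on the jar's shoulder. About 6 N down moves the cap; it stays where left. To be pressed home.
- yellow_top (a point): Centre of the flat top of the yellow push-on cap (68 mm wide, 24 high) of a loose white jar (76 mm wide, 0.7 kg) upright on the bench; z axis up. Half-way on, this point is 131 to 135 mm above the bench and dark grey neck shows; fully home it is at 120 mm, a hard stop on the jar's shoulder. About 6 N down moves the cap; it stays where left. To be pressed home.
- red_top (a point): Centre of the flat top of the red push-on cap (68 mm wide, 24 high) of a loose white jar (76 mm wide, 0.7 kg) upright on the bench; z axis up. Half-way on, this point is 131 to 135 mm above the bench and dark grey neck shows; fully home it is at 120 mm, a hard stop on the jar's shoulder. About 6 N down moves the cap; it stays where left. Not to be pressed. A green-capped jar is a bystander.
Things that resemble listed ones, but are neither listed nor needed, are in the scene too. What is shaped like the part that bears yellow_top but purple is not meant. What is shaped like the part that bears blue_top but purple is not meant.

How it is judged (in metres and radians):
At the end, for the whole second after the job is handed in: The tops of the blue and yellow caps are less than 123 mm above the bench (home is 120 mm), the red cap's top is still more than 126 mm above it, and all three jars stand upright (within 0.1 rad) with no cap's top more than 40 mm from where it started, the press itself included (height (world z) of each of blue_top, yellow_top below 0.123 m and height (world z) of red_top above 0.126 m and angle between each of blue_top, yellow_top, red_top's own z axis and vertical below 0.1 rad and distance of each of blue_top, yellow_top, red_top from where it was at the start of the episode below 0.04 m); the robot touches nothing.
It fails at once if the red cap is pressed down (its top below 126 mm) (height (world z) of red_top below 0.126 m).
It fails at once if the blue jar is tipped by more than 0.35 rad (angle between blue_top's own z axis and vertical above 0.35 rad).
It fails at once if the yellow jar is tipped by more than 0.35 rad (angle between yellow_top's own z axis and vertical above 0.35 rad).
It fails at once if the red jar is tipped by more than 0.35 rad (angle between red_top's own z axis and vertical above 0.35 rad).
It also fails if it takes over 35 s, if anything falls off the work surface, if the arm or the gripper's body presses on something with over 40 N, if the wrist force passes 120 N, or if a joint passes its speed limit or range.

ROBOT

A 6-joint arm with a two-finger parallel gripper is mounted at the origin on the work surface. World frame = base frame: x ahead of the robot, y to its left, z up, the work surface at z = 0. Lengths are in mm, angles in rad, forces in N, time in s.
With the tool pointing down it reaches from about 350 to 975 mm from the base axis. Payload 7.1 kg.
Tool frame: the origin (TCP) lies at the very end of the fingers, on their centre line; the grasp point (between the pads) lies 19 mm behind it (ctrl.grasp_offset is the distance from the TCP to the grasp point, in mm); z points along the fingers, y is the line along which they close (so a half turn about z gives the same grasp; the last joint's range is limited). The gripper opens to 88 mm and grips with 3 to 60 N. Pads are 20 mm wide; open, the fingers measure 115 mm over their backs; the gripper's body (75 mm by 178 mm) begins 61 mm behind the grasp point.
Start: joints at [1.287, 0.423, 1.63, -0, 1.089, -0.019], TCP at [163.541, 603.207, 222.675] pointing down, gripper open.
Joint ranges: [-3, 3], [-0.9, 2.11], [0.09, 2.58], [-1.31, 4.45], [0.11, 2.69], [-2.54, 2.54]. Speed limits (rad/s): [2.39, 2.39, 3.01, 3.14, 3.14, 3.14].

INTERFACE

Orientations are given as a rotation vector (axis times angle).
In Python, from workcell import ctrl, viewer, ticket, models gives the robot as it stands.
- The arm moves only by the tool play_rows, never from a script. Its arguments are lists of equal length, an entry for each row: "dp": the shift along the world's x, y, z in mm, a list of three; "yaw": the turn about the world's z in degrees. In form: {"dp": [[tx, ty, tz], ...], "yaw": [yaw, ...]}. A call has 1 to 8 rows; each row shifts and turns the commanded pose from where the row before left it; what a row does not reach is not made up. A row lasts 1/12 s, in which the tool goes at most 41.7 mm and 7.16 degrees, less where a joint would pass 70% of its speed; a pose out of reach is approached as far as the arm can. A call is refused whole if a number of a shift passes 41.7 or a number of a turn 7.16, either way. A call with a gripper value outside its range is refused whole. "gripper" is the closure, from 0 (fully open) to 1 (shut), set as the call begins (left out, the last holds). The fingers move at their own pace and stop on an object; the grip force is fixed at half the most. Time passes only in rows, so rows that do not move let the fingers close. It gives the time, the measured TCP pose, the force, the opening and the grip force at its end, in the units of the state.
- ctrl.get_obs(): the state, without advancing time (a new reading comes with each control period).
- viewer.get_image(name): name is "scene" or "top"; returns a dict with "pixels" (400x640x3 uint8, red, green, blue), "range_z" (400x640 float32, mm along the optical axis (not along the pixel's ray), 0 where there is no reading), "fx", "fy", "cx", "cy" (pixels), "T" (4x4, takes a point from camera to world coordinates). Camera axes: x right, y up, looking along -z (the intrinsics and any distortion apply to the point x, -y, -z); pixel columns grow to the right and rows downward; lengths in mm; the calibration is good to about 2 mm. A picture is of the moment at which its call begins.
- ticket.close_job(): hands the job in; it is judged then, once.
Trained networks look in a picture, given as the dict that the camera call returned (one of the last four; its "shot" number tells which), for a name from the list of things; names that differ only in an ending like _2 or _b are one class to them, and where a whole thing is asked for, a point or a joint stands for the part that bears it (a point fixed in the world has none). Each returns a list of dicts, best first, with "conf" (0 to 1); they miss things now and then, are a little off and sometimes report something else, mostly with a low value. They report only what shows in the picture. A call takes as long as a camera call. They do not tell look-alikes from the thing itself.
- models.look_for(picture, name): "bbox" ([centre column, centre row, width, height] in pixels, round what is visible of it).
- models.landmark_of(picture, name): "location" ([column, row] in pixels: a listed point, or the origin of a listed thing).
The state is a dict: "t": time; "qpos": joint angles; "qvel": joint speeds; "joint_torque": joint torques, N m; "ee_pos": TCP position; "orientation": TCP orientation; "ft_force": force on the tool from outside, world axes, zero at the start; "moment": the same for the moment, N m; "width": finger opening in mm; "grasp_force": force on a finger pad.
Only numpy, scipy, OpenCV 4.12 (cv2) and the standard library are available. Lean on these libraries where they do the work, as an engineer would, in place of code of your own. Each camera call takes 0.05 s, during which the arm holds its last target. There are 200 camera calls.

## Working session

There is one attempt and no reset: what is moved stays moved. The work goes in short steps, Python scripts to look and compute and a tool call to move; the robot and the scene stay as the last step left them, time stands still between calls to the robot, and variables do not carry over. Pictures are saved under pics/ and viewed, at most 10 in all, crops included, and the job is handed in when it is done.

Besides the shell and the picture viewer there is one more tool, called after "Request:" by a JSON object that holds its "api" and its "payload", one argument or row to a line. play_rows: Moves the arm, as the interface text tells. Its arguments: {"type":"object","properties":{"dp":{"type":"array"},"yaw":{"type":"array"},"gripper":{"type":"number"}},"required":["dp","yaw"]}

```bash
mkdir -p pics; cat > h.py <<'E'
import numpy as np, cv2
from workcell import ctrl, viewer, ticket, models
def world(p,u,v,z=None):
    if z is None:
        a=p["range_z"][int(v)-2:int(v)+3,int(u)-2:int(u)+3]; z=np.median(a[a>0])
    c=np.array([(u-p["cx"])/p["fx"]*z,-(v-p["cy"])/p["fy"]*z,-z,1])
    return (p["T"]@c)[:3]
def save(p,n): cv2.imwrite(f"pics/{n}.png",cv2.cvtColor(p["pixels"],cv2.COLOR_RGB2BGR))
E
python3 - <<'E'
from h import *
for n in("top","scene"):
    p=viewer.get_image(n); save(p,n+"0"); print(n,{k:p[k] for k in p if k not in("pixels","range_z","T")})
    for o in("blue_top","yellow_top","red_top"):
        for r in models.landmark_of(p,o)[:3]:
            print(o,round(r["conf"],2),np.round(r["location"]),world(p,*r["location"]).round(1))
print(ctrl.get_obs())
E
```

```text
top {'fx': 495.84338903158596, 'fy': 495.84338903158596, 'cx': 318.35509454036804, 'cy': 206.35987240217017, 'shot': 1}
blue_top 0.98 [470. 283.] [ 378.2 -256.6  136.4]
blue_top 0.65 [215. 200.] [526.  200.2 134.8]
blue_top 0.63 [470. 212.] [ 503.8 -259.7  135.7]
yellow_top 0.95 [214. 198.] [530.1 201.9 135.2]
yellow_top 0.92 [216. 124.] [665.5 199.4 136. ]
red_top 0.66 [298. 168.] [584.5  51.1 134.5]
scene {'fx': 450.3075175188139, 'fy': 450.3075175188139, 'cx': 319.6483741328881, 'cy': 199.8917090236944, 'shot': 2}
blue_top 0.96 [231. 251.] [ 507.  -256.   134.3]
blue_top 0.63 [187. 225.] [ 380.1 -266.7  135.9]
yellow_top 0.89 [367. 159.] [525.8 196.1 135.3]
yellow_top 0.87 [412. 181.] [662.  193.6 134.5]
red_top 0.7 [349. 194.] [577.2  49.5 133.4]
{'t': 0.4, 'qpos': array([ 1.28696376e+00,  4.23224122e-01,  1.63002442e+00, -9.49134942e-06,
        1.08861904e+00, -1.89676466e-02]), 'qvel': array([-0.00229482, -0.00196217,  0.00040521,  0.00020712,  0.000265  ,
       -0.0014991 ]), 'joint_torque': array([ 4.81696079e-04, -5.44024336e+01, -2.73666948e+01,  6.44045742e-02,
        1.89229497e-02, -8.17113596e-05]), 'ee_pos': array([163.53964558, 603.11225485, 222.54853846]), 'orientation': array([-4.14822531e-01, -3.11405173e+00,  4.28894407e-04]), 'ft_force': array([ 0.07917717, -0.01359857,  0.02394035]), 'moment': array([-0.02642124,  0.00871507, -0.01080958]), 'grasp_force': 0.0, 'width': 87.86211344383605}
```

View pics/top0.png

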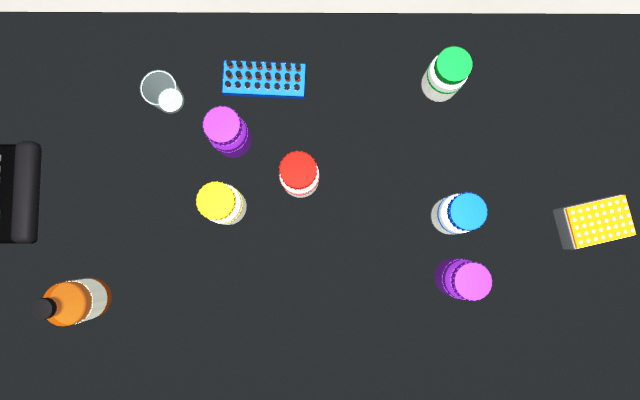

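View pics/scene0.png

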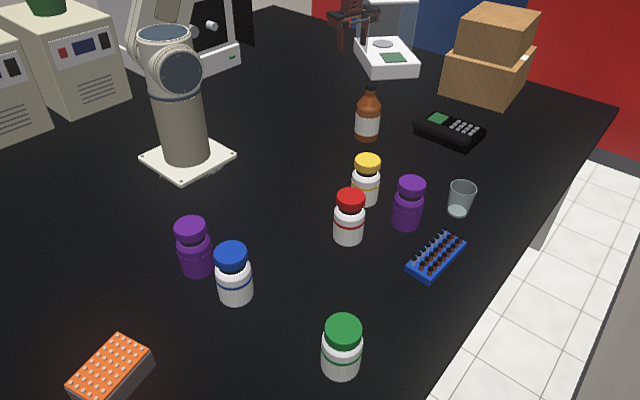

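The top view shows yellow at (217,201), red at (298,170) and blue at (467,211). The purple look-alikes are at (222,125) and (472,281). I'll refine the centres from colour and depth.

```bash
python3 - <<'E'
from h import *
H={"blue":(100,118),"yellow":(24,34),"red":(0,6),"purple":(130,160)}
px={"top":{"blue":(467,211),"yellow":(217,201),"red":(298,170),"p1":(222,125),"p2":(472,281)},"scene":{"blue":(231,251),"yellow":(367,159),"red":(349,194),"p1":(412,182),"p2":(190,225)}}
for n in px:
    p=viewer.get_image(n)
    hh,ww=p["range_z"].shape; u,v=np.meshgrid(np.arange(ww),np.arange(hh)); z=p["range_z"]
    W=np.stack([(u-p["cx"])/p["fx"]*z,-(v-p["cy"])/p["fy"]*z,-z],-1)@p["T"][:3,:3].T+p["T"][:3,3]
    for k,(a,b) in px[n].items():
        c=W[b,a]; m=(np.abs(W[...,2]-134)<7)&(np.hypot(W[...,0]-c[0],W[...,1]-c[1])<55)&(z>0)
        q=W[m]; (cx,cy),r=cv2.minEnclosingCircle(q[:,:2].astype(np.float32))
        print(n,k,len(q),"mid",((np.percentile(q,2,0)+np.percentile(q,98,0))/2).round(1),"circ",round(cx,1),round(cy,1),round(r,1),"zmed",np.median(q[:,2]).round(1),p["pixels"][b,a])
E
```

```text
top blue 1136 mid [ 505.6 -255.9  134.4] circ 505.9 -257.1 35.3 zmed 135.4 [ 92 224 255]
top yellow 1132 mid [525.  199.  134.7] circ 525.0 200.2 35.3 zmed 135.5 [255 255 107]
top red 1104 mid [581.4  50.5 134.5] circ 582.1 51.0 35.0 zmed 134.9 [255  96  82]
top p1 1115 mid [664.  189.8 135.1] circ 665.0 190.7 35.3 zmed 136.2 [248 138 255]
top p2 1192 mid [ 381.2 -260.8  134.6] circ 380.7 -261.5 35.4 zmed 136.2 [249 142 255]
scene blue 732 mid [ 507.4 -259.9  133. ] circ 506.6 -259.4 35.3 zmed 135.0 [ 56  99 190]
scene yellow 361 mid [525.1 196.6 132.5] circ 524.7 196.6 35.7 zmed 134.4 [243 217 100]
scene red 469 mid [582.3  47.6 132.4] circ 580.1 48.1 36.1 zmed 134.1 [204  57  54]
scene p1 429 mid [665.4 187.1 133. ] circ 665.5 188.9 35.6 zmed 135.2 [127  68 164]
scene p2 628 mid [ 382.3 -264.5  133.3] circ 380.7 -262.7 36.0 zmed 135.7 [128  70 167]
```

Request:
{"api": "play_rows", "payload": {
  "dp": [
    [0, 0, 30],
    [0, 0, 30],
    [22, -25, 0],
    [22, -25, 0],
    [22, -25, 0],
    [22, -25, 0],
    [22, -25, 0],
    [22, -25, 0]
  ],
  "yaw": [0, 0, 0, 0, 0, 0, 0, 0],
  "gripper": 1
}}

```text
t: 1.17
ee_pos: [296.3, 452.0, 282.9]
orientation: [0.414, 3.114, 0.001]
ft_force: [0.9, 1.0, -0.3]
width: 37.5
grasp_force: 0.0
```

Request:
{"api": "play_rows", "payload": {
  "dp": [
    [22, -25, 0],
    [22, -25, 0],
    [22, -25, 0],
    [22, -25, 0],
    [22, -25, 0],
    [22, -25, 0],
    [22, -25, 0],
    [0, 0, 0]
  ],
  "yaw": [0, 0, 0, 0, 0, 0, 0, 0]
}}

```text
t: 1.83
ee_pos: [452.6, 274.8, 282.9]
orientation: [0.42, 3.112, -0.001]
ft_force: [0.6, -0.7, 0.0]
width: 0.4
grasp_force: 0.0
```

Request:
{"api": "play_rows", "payload": {
  "dp": [
    [18, -19, 0],
    [18, -19, 0],
    [18, -19, 0],
    [18, -20, 0],
    [0, 0, -40],
    [0, 0, -40],
    [0, 0, -40],
    [0, 0, 0]
  ],
  "yaw": [0, 0, 0, 0, 0, 0, 0, 0]
}}

```text
t: 2.5
ee_pos: [516.7, 199.7, 155.9]
orientation: [-0.414, -3.103, 0.009]
ft_force: [-2.0, -0.2, -0.0]
width: 0.3
grasp_force: 0.0
```

Request:
{"api": "play_rows", "payload": {
  "dp": [
    [0, 0, -5],
    [0, 0, -5],
    [0, 0, -5],
    [0, 0, -5],
    [0, 0, -3],
    [0, 0, -3],
    [0, 0, 0],
    [0, 0, 0]
  ],
  "yaw": [0, 0, 0, 0, 0, 0, 0, 0]
}}

```text
t: 3.17
ee_pos: [521.6, 201.3, 136.9]
orientation: [0.415, 3.114, 0.0]
ft_force: [0.5, 0.2, -0.0]
width: 0.4
grasp_force: 0.0
```

Request:
{"api": "play_rows", "payload": {
  "dp": [
    [3, -3, 0],
    [0, 0, -3],
    [0, 0, -3],
    [0, 0, -3],
    [0, 0, -2],
    [0, 0, 0],
    [0, 0, 0]
  ],
  "yaw": [0, 0, 0, 0, 0, 0, 0]
}}

```text
t: 3.75
ee_pos: [525.2, 198.2, 125.8]
orientation: [0.415, 3.113, 0.001]
ft_force: [1.7, 0.1, 2.8]
width: 0.5
grasp_force: 0.8
```

Request:
{"api": "play_rows", "payload": {
  "dp": [
    [0, 0, -2],
    [0, 0, -2],
    [0, 0, -1],
    [0, 0, -1],
    [0, 0, 0],
    [0, 0, 0]
  ],
  "yaw": [0, 0, 0, 0, 0, 0]
}}

```text
t: 4.25
ee_pos: [525.2, 198.3, 120.3]
orientation: [0.415, 3.113, 0.001]
ft_force: [1.7, -1.2, 6.2]
width: 0.5
grasp_force: 3.4
```

Request:
{"api": "play_rows", "payload": {
  "dp": [
    [0, 0, -1],
    [0, 0, -1],
    [0, 0, 0],
    [0, 0, 0]
  ],
  "yaw": [0, 0, 0, 0]
}}

```text
t: 4.58
ee_pos: [525.4, 198.3, 120.1]
orientation: [0.414, 3.112, 0.001]
ft_force: [-4.8, -2.7, 23.2]
width: 0.6
grasp_force: 11.9
```

Yellow hit its hard stop at 120 mm, with the force up to 23 N. Now I'll lift and cross to blue.

Request:
{"api": "play_rows", "payload": {
  "dp": [
    [0, 0, 10],
    [0, 0, 30],
    [0, 0, 40],
    [0, 0, 40],
    [0, 0, 0],
    [0, -33, 0],
    [0, -33, 0],
    [0, -33, 0]
  ],
  "yaw": [0, 0, 0, 0, 0, 0, 0, 0]
}}

```text
t: 5.25
ee_pos: [524.0, 98.6, 237.5]
orientation: [-0.412, -3.114, -0.0]
ft_force: [0.6, -0.7, 0.1]
width: 0.1
grasp_force: 0.0
```

Request:
{"api": "play_rows", "payload": {
  "dp": [
    [-3, -33, 0],
    [-3, -33, 0],
    [-3, -33, 0],
    [-3, -33, 0],
    [-3, -33, 0],
    [-3, -33, 0],
    [-1, -33, 0],
    [0, -33, 0]
  ],
  "yaw": [0, 0, 0, 0, 0, 0, 0, 0]
}}

```text
t: 5.92
ee_pos: [504.6, -166.1, 237.2]
orientation: [-0.415, -3.113, -0.001]
ft_force: [0.3, -0.0, -0.8]
width: 0.5
grasp_force: 0.0
```

Request:
{"api": "play_rows", "payload": {
  "dp": [
    [0, -33, 0],
    [0, -33, 0],
    [0, -25, 0],
    [0, 0, 0],
    [0, 0, 0],
    [0, 0, 0]
  ],
  "yaw": [0, 0, 0, 0, 0, 0]
}}

```text
t: 6.42
ee_pos: [505.1, -255.1, 237.1]
orientation: [-0.415, -3.113, -0.001]
ft_force: [0.0, 0.4, 0.1]
width: 0.5
grasp_force: 0.0
```

Request:
{"api": "play_rows", "payload": {
  "dp": [
    [1, -3, -30],
    [0, 0, -30],
    [0, 0, -25],
    [0, 0, -10],
    [0, 0, 0],
    [0, 0, 0],
    [0, 0, 0]
  ],
  "yaw": [0, 0, 0, 0, 0, 0, 0]
}}

```text
t: 7.0
ee_pos: [507.6, -258.8, 144.1]
orientation: [0.413, 3.112, -0.001]
ft_force: [-0.6, 0.8, -0.3]
width: 0.2
grasp_force: 0.0
```

Request:
{"api": "play_rows", "payload": {
  "dp": [
    [0, 0, -3],
    [0, 0, -3],
    [0, 0, -3],
    [0, 0, -3],
    [0, 0, -3],
    [0, 0, -2],
    [0, 0, 0],
    [0, 0, 0]
  ],
  "yaw": [0, 0, 0, 0, 0, 0, 0, 0]
}}

```text
t: 7.67
ee_pos: [507.0, -259.0, 125.9]
orientation: [0.415, 3.113, -0.0]
ft_force: [2.0, -0.2, 1.5]
width: 0.5
grasp_force: 0.9
```

Request:
{"api": "play_rows", "payload": {
  "dp": [
    [0, 0, -2],
    [0, 0, -2],
    [0, 0, -1],
    [0, 0, -1],
    [0, 0, 0],
    [0, 0, 0]
  ],
  "yaw": [0, 0, 0, 0, 0, 0]
}}

```text
t: 8.17
ee_pos: [507.1, -259.1, 120.3]
orientation: [0.415, 3.113, -0.001]
ft_force: [-0.2, 0.5, 6.2]
width: 0.4
grasp_force: 3.2
```

Request:
{"api": "play_rows", "payload": {
  "dp": [
    [0, 0, -1],
    [0, 0, -1],
    [0, 0, 0],
    [0, 0, 0]
  ],
  "yaw": [0, 0, 0, 0]
}}

```text
t: 8.5
ee_pos: [507.3, -259.2, 120.1]
orientation: [0.415, 3.112, -0.001]
ft_force: [-4.8, 2.9, 22.7]
width: 0.6
grasp_force: 11.4
```

Blue is home too. I'll lift clear, move aside and check.

Request:
{"api": "play_rows", "payload": {
  "dp": [
    [0, 0, 10],
    [0, 0, 40],
    [0, 0, 40],
    [0, 0, 40],
    [0, 40, 0],
    [0, 40, 0],
    [0, 40, 0],
    [0, 0, 0]
  ],
  "yaw": [0, 0, 0, 0, 0, 0, 0, 0]
}}

```text
t: 9.17
ee_pos: [505.4, -133.6, 247.6]
orientation: [-0.409, -3.113, -0.003]
ft_force: [0.3, 0.6, -0.6]
width: 0.4
grasp_force: 0.0
```

```bash
python3 - <<'E'
from h import *
for n in("top","scene"):
    p=viewer.get_image(n); save(p,n+"1")
    z=p["range_z"]; u,v=np.meshgrid(np.arange(640),np.arange(400))
    W=np.stack([(u-p["cx"])/p["fx"]*z,-(v-p["cy"])/p["fy"]*z,-z],-1)@p["T"][:3,:3].T+p["T"][:3,3]
    for k,c in {"blue":(506,-258),"yellow":(525,198),"red":(582,49)}.items():
        q=W[(W[...,2]>110)&(W[...,2]<145)&(np.hypot(W[...,0]-c[0],W[...,1]-c[1])<55)&(z>0)]
        if len(q): 
            t=q[q[:,2]>np.percentile(q[:,2],50)-3]; print(n,k,len(q),t.mean(0).round(1),np.percentile(q[:,2],90).round(1))
E
```

```text
top yellow 1107 [525.  199.5 121.5] 123.4
top red 1133 [581.4  50.6 135. ] 136.8
scene blue 747 [ 507.  -259.8  120.8] 122.1
scene yellow 383 [525.3 195.8 120.6] 122.3
scene red 612 [582.9  46.8 134.1] 135.7
```

View pics/scene1.png

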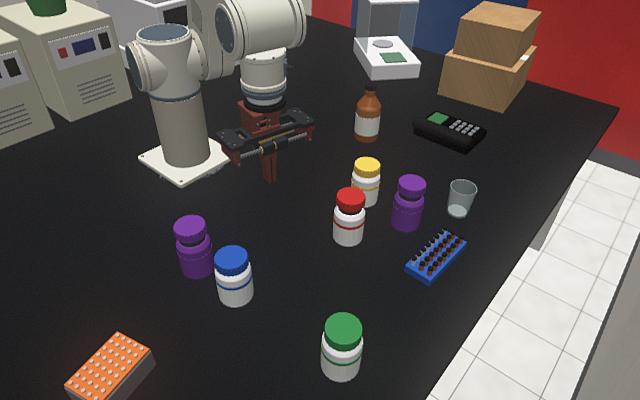

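The scene view shows blue (232,260) and yellow (367,167) seated at about 120 mm. Red (350,198) is still at about 134 mm, all three jars are upright and the gripper touches nothing.

```bash
python3 -c "
from h import *
print(ticket.close_job())"
```

```text
the job is handed in; nothing more can be done
None
```

I pressed the blue and yellow caps fully home (about 120 mm), left the red cap half-way on (about 134 mm) with all three jars upright, and handed the job in; no verdict was returned.

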